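# Switch off a donated hotplate with a pull-to-turn safety knob

### The arm

A 6-joint arm with a two-finger parallel gripper is mounted at the origin on the work surface. World frame = base frame: x ahead of the robot, y to its left, z up, the work surface at z = 0. Lengths are in mm, angles in rad, forces in N, time in s.
With the tool pointing down it reaches from about 375 to 825 mm from the base axis. Payload 5.5 kg.
Tool frame: the origin (TCP) lies on the centre line of the jaws, within the pads' length; the fingertips stand 17 mm ahead of it and the grasp point (between the pads) lies 2 mm behind it (ctrl.finger_overhang is the distance from the TCP to the fingertips, in mm); z points along the fingers, y is the line along which they close (so a half turn about z gives the same grasp; the last joint's range is limited). The gripper opens to 85 mm and grips with 20 to 120 N. Pads are 22 mm wide; open, the fingers measure 114 mm over their backs; the gripper's body (76 mm by 85 mm) begins 54 mm behind the grasp point. The pads swing forward as they close: fully open they stand 13 mm farther back than shut.
Start: joints at [0, 0.314, -0.047, 1.21, 0, 1.571], TCP at [599.996, -0, 248.299] pointing down, gripper open.
Joint ranges: [-2.67, 2.67], [-0.69, 1.73], [-1.03, 1.25], [-2.08, 2.16], [-1.42, 1.45], [-3.14, 3.14]. Speed limits (rad/s): [2.39, 2.39, 3.01, 3.14, 3.14, 3.14].

### API

Orientations are given as a unit quaternion [x, y, z, w].
In Python, from bench import ctrl gives the robot as it stands.
- The arm moves only by the tool step_arm, never from a script. Its argument "plan" is text: rows parted by semicolons, each of 7 numbers parted by spaces: the shift along the tool's x, y, z in cm, then the turn, a rotation vector about the tool's x, y, z in rad, then the finger opening in cm, from 0 to 8.54. In form: tx ty tz rx ry rz fingers; .... A call has 1 to 5 rows; each row shifts and turns the commanded pose from where the row before left it, along the tool's axes as they then stand; what a row does not reach is not made up. A row lasts 1/8 s, in which the tool goes at most 62.5 mm and 10.7 degrees, less where a joint would pass 70% of its speed; a pose out of reach is approached as far as the arm can. A call with a gripper value outside its range is refused whole. The fingers move at their own pace and stop on an object; "force" is the grip in N (left out, the last holds). Time passes only in rows, so rows that do not move let the fingers close. It gives the time, the measured TCP pose, the force, the opening and the grip force at its end, in the units of the state.
- ctrl.observe(): the state, without advancing time (a new reading comes with each control period).
- ctrl.get_image(name): name is "scene" or "side" or "wrist"; returns (picture, depth): 480x640x3 uint8, red, green, blue; 480x640 float32, mm along the optical axis (not along the pixel's ray), 0 where there is no reading.
- ctrl.calibration(name): a dict with "fx", "fy", "cx", "cy" (pixels), "rvec" (rotation vector, rad) and "tvec" (3), from world to camera coordinates, as OpenCV has them. Camera axes: x right, y down, z forward; pixel columns grow to the right and rows downward; lengths in mm; the calibration is good to about 2 mm. A picture is of the moment at which its call begins: read the wrist's pose just before it. calibration takes no time and is no camera call; for the wrist camera it gives the pose at the moment of the call.
- ctrl.finish_job(): hands the job in; it is judged then, once.
Trained networks look in the newest picture that a camera, given by its name, has taken for a name from the list of things; names that differ only in an ending like _2 or _b are one class to them, and where a whole thing is asked for, a point or a joint stands for the part that bears it (a point fixed in the world has none). Each returns a list of dicts, best first, with "score" (0 to 1); they miss things now and then, are a little off and sometimes report something else, mostly with a low value. They report only what shows in the picture. A call takes as long as a camera call.
- ctrl.cut_out(thing, camera): "mask" (480x640 bool, what is visible of it).
- ctrl.pinpoint(thing, camera): "point" ([x, y, z] in mm, in world coordinates, good to about 4 mm: a listed point, or the origin of a listed thing).
The state is a dict: "time": time; "qpos": joint angles; "qvel": joint speeds; "tau": joint torques, N m; "ee_pos": TCP position; "tool_rot": TCP orientation; "force": force on the tool from outside, world axes, zero at the start; "ft_torque": the same for the moment, N m; "width": opening from 0.0 (shut) to 1.0 (fully open); "gripper_force": force on a finger pad.
Only numpy, scipy, OpenCV 4.12 (cv2) and the standard library are available. Lean on these libraries where they do the work, as an engineer would, in place of code of your own. Each camera call takes 0.05 s, during which the arm holds its last target. There are 200 camera calls.

### The job

The donated hotplate on the pricing bench is still set to heat. Pull its black safety knob straight up to unlock it, turn it clockwise to off, and push it back down until it is fully home in the off notch, then let go. The dial ring has slipped, so the real notch comes some way past the red mark: feel for it lightly, never force the knob, and leave the other goods standing where they are.

Things in the scene. Friction and masses are not known exactly. Their poses are not given: they have to be found in the camera images.
- dial_centre (a point): Point on the white hotplate's flat top panel, 75 mm above the table, on the knob's vertical axis. z up, x away from the hotplate's front edge. How the knob's module is turned in the panel varies. The hotplate is fixed to the table, 310 mm deep (x), 250 mm wide; its black 160 mm heating disc, 10 mm high, is centred 145 mm behind this point.
- knob_grip (a point): Centre of the black knob's grip, on its axis, 33 mm above dial_centre when home. Grip: upright bar 40 mm long (own x, to the end with the white pointer line), 14 mm thick (own y), top 9 mm above this point. The 46 mm round skirt's top is 23 mm below it. It lifts 14 mm to an end stop and stays at any height and angle it is left (1.5 N to slide, 0.03 N m to turn).
- off_mark (a point): Red off mark on top of the grey 80 mm dial ring around the knob, 32 mm from its axis; x points outwards from the axis, z up. Orange dots anticlockwise (from above) of it show the heating range. The ring has slipped: the pointer bearing at which the knob drops into the true off notch lies 7 to 33 degrees clockwise of the mark, differently each time; the notch has about 3 degrees of play each way.
- pointer (a point): End of the white pointer line on the knob, at the height of knob_grip and 20 mm from it along the bar; axes as knob_grip.
- knob: The whole knob; origin on its axis, under the skirt; x to the pointer. It starts home, 22 to 80 degrees anticlockwise of the mark, and must be raised 9 mm or more to turn past the mark. From the mark to 35 degrees clockwise of it, but off the notch, a pushed knob stops about 8 mm short of home: its hidden pin (knob_c2) is on a hard crest. Over 25 N on this pin, by pressing or twisting, damages it.
- mug_mid (a point): Blue mug, 80 mm wide, 95 mm high, a bystander left of the hotplate; the point is at its centre, half-way up; z is up.
- candlestick_mid (a point): Turned wooden candlestick, foot 80 mm wide, 150 mm high, a bystander right of the hotplate; the point is half-way up; z is up.
- bowl_mid (a point): White bowl, 110 mm wide, 55 mm high, a bystander right of the hotplate; the point is half-way up; z is up.

How it is judged:
By the outcome, as a careful person would: the job done as asked, in the order asked, and still so for the second after the job is handed in, with the robot touching nothing.
It also fails if it takes over 54 s, if anything falls off the work surface, if the arm or the gripper's body presses on something with over 40 N, if the wrist force passes 120 N, or if a joint passes its speed limit or range.

## Working session

There is one attempt and no reset: what is moved stays moved. The work goes in short steps, Python scripts to look and compute and a tool call to move; the robot and the scene stay as the last step left them, time stands still between calls to the robot, and variables do not carry over. Pictures are saved under pics/ and viewed, at most 10 in all, crops included, and the job is handed in when it is done.

Besides the shell and the picture viewer there is one more tool, called after ">>>" as a command line: name --argument value ..., lists and objects as JSON in quotes. step_arm: Moves the arm, as the interface text tells. Its arguments: {"type":"object","properties":{"plan":{"type":"string"},"force":{"type":"number"}},"required":["plan"]}

```bash
mkdir -p pics
cat > h.py <<'E'
import numpy as np, cv2
from scipy.spatial.transform import Rotation as R
from bench import ctrl
def pt(n,c):
    try:
        r=ctrl.pinpoint(n,c); return [(np.round(d['point'],1).tolist(),round(d['score'],2)) for d in r[:2]]
    except Exception as e: return str(e)
def proj(P,c):
    k=ctrl.calibration(c); K=np.array([[k['fx'],0,k['cx']],[0,k['fy'],k['cy']],[0,0,1.]])
    return cv2.projectPoints(np.float64(P).reshape(-1,1,3),np.float64(k['rvec']),np.float64(k['tvec']),K,None)[0].reshape(-1,2)
def world(uv,z,c):
    k=ctrl.calibration(c); Rm=cv2.Rodrigues(np.float64(k['rvec']))[0]; o=-Rm.T@np.float64(k['tvec'])
    uv=np.float64(uv).reshape(-1,2); d=np.c_[(uv[:,0]-k['cx'])/k['fx'],(uv[:,1]-k['cy'])/k['fy'],np.ones(len(uv))]@Rm
    return o+d*((z-o[2])/d[:,2])[:,None]
E
python3 - <<'E'
from h import *
s=ctrl.observe(); print(s)
for c in ["scene","side","wrist"]:
    im,d=ctrl.get_image(c); cv2.imwrite(f"pics/{c}0.png",im[:,:,::-1])
    for n in ["dial_centre","knob_grip","off_mark","pointer","mug_mid","candlestick_mid","bowl_mid"]: print(c,n,pt(n,c))
a=cv2.imread("pics/scene0.png");b=cv2.imread("pics/wrist0.png")
cv2.imwrite("pics/both.png",cv2.resize(np.vstack([a,b]),(400*1,600)))
E
```

```text
{'time': 0.0, 'qpos': array([ 6.95182614e-07,  3.14225155e-01, -4.81001301e-02,  1.21015121e+00,
       -2.96867069e-06,  1.57081633e+00]), 'qvel': array([ 0.00054986,  0.000736  , -0.00115717,  0.00031151,  0.0008951 ,
       -0.00040745]), 'tau': array([ 1.69644722e-03, -5.39594257e+01,  3.39749372e+01,  1.94567809e-02,
        9.49871333e-05,  6.01428906e-05]), 'ee_pos': array([ 5.99460125e+02, -5.15131473e-04,  2.47425799e+02]), 'tool_rot': array([ 7.07113359e-01,  7.07099704e-01, -5.95086515e-04, -5.92975050e-04]), 'force': array([-0.47138369, -0.55741516, -0.00448193]), 'ft_torque': array([-0.02207513,  0.01463972, -0.02324941]), 'gripper_force': 0.0, 'width': 0.9985902894828148}
scene dial_centre [([587.6, 265.0, 45.5], 0.72)]
scene knob_grip [([481.1, 78.6, 109.2], 0.57)]
scene off_mark [([454.1, 86.8, 75.6], 0.86)]
scene pointer [([466.6, 65.9, 106.6], 0.96)]
scene mug_mid [([588.0, 265.4, 45.5], 0.76)]
scene candlestick_mid [([508.7, -146.4, 74.7], 0.73)]
scene bowl_mid [([372.0, -122.7, 28.4], 0.62), ([484.4, 80.4, 82.9], 0.33)]
side dial_centre []
side knob_grip [([488.2, 81.7, 105.7], 0.56)]
side off_mark [([453.8, 86.6, 74.6], 0.55)]
side pointer [([466.0, 67.3, 113.2], 0.63)]
side mug_mid [([590.1, 264.5, 44.3], 0.86)]
side candlestick_mid [([508.6, -141.5, 77.3], 0.95)]
side bowl_mid [([371.5, -120.8, 25.8], 0.69)]
wrist dial_centre []
wrist knob_grip [([488.2, 77.2, 109.9], 0.57)]
wrist off_mark [([455.2, 85.4, 77.9], 0.77)]
wrist pointer [([466.6, 67.1, 108.1], 0.7)]
wrist mug_mid []
wrist candlestick_mid [([504.3, -141.7, 76.6], 0.81)]
wrist bowl_mid [([374.9, -118.9, 30.8], 0.57)]
```

View pics/scene0.png

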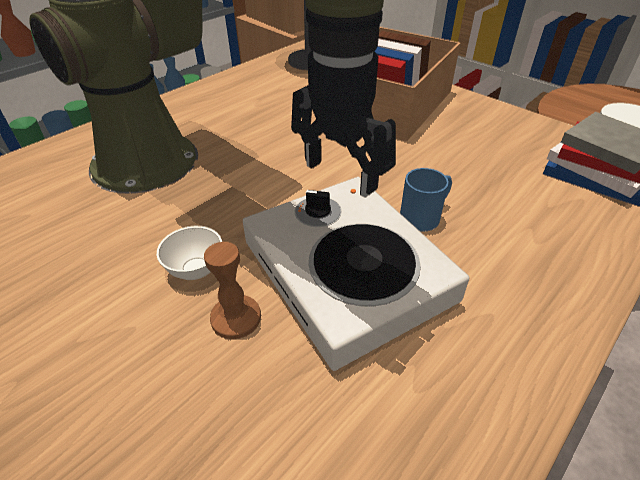

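View pics/wrist0.png

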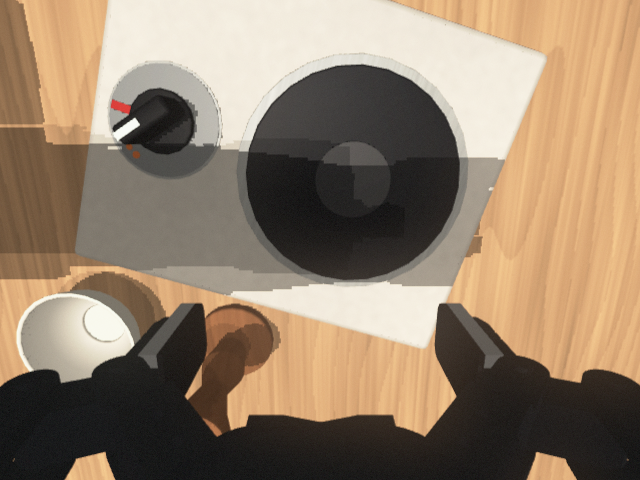

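The wrist view shows the knob at about (160,120) with its white pointer end at (127,129), the red mark at (121,106), and the disc centre at (353,172). The scene view shows the mug, candlestick and bowl clear of the knob.

```bash
cat >> h.py <<'E'
def measure(im,c,roi,zs=(77,117)):
    u0,v0,u1,v1=roi; h=cv2.cvtColor(im,cv2.COLOR_RGB2HSV).astype(int); m=np.zeros(im.shape[:2],bool); m[v0:v1,u0:u1]=1
    H,S,V=h[...,0],h[...,1],h[...,2]
    red=m&((H<5)|(H>172))&(S>150)&(V>80); wh=m&(S<40)&(V>200)
    return red,wh
E
python3 - <<'E'
from h import *
im=cv2.imread("pics/wrist0.png")[:,:,::-1].copy()
ctrl.get_image("wrist")
red,_=measure(im,"wrist",(100,55,230,185)); v,u=np.nonzero(red); print("red",len(u),u.mean(),v.mean(),world([u.mean(),v.mean()],77,"wrist"))
for n in ["knob_grip","off_mark","pointer","knob"]:
    for c in ["wrist","scene","side"]: print(n,c,pt(n,c))
g=cv2.medianBlur(cv2.cvtColor(im,cv2.COLOR_RGB2GRAY),5)
c=cv2.HoughCircles(g,cv2.HOUGH_GRADIENT,1.5,60,param1=80,param2=30,minRadius=48,maxRadius=64); 
for q in c[0][:4]: print(q,world(q[:2],77,"wrist"))
c=cv2.HoughCircles(g,cv2.HOUGH_GRADIENT,1.5,60,param1=80,param2=30,minRadius=95,maxRadius=125)
for q in c[0][:3]: print(q,world(q[:2],85,"wrist"))
cv2.imwrite("pics/crop0.png",cv2.resize(im[40:200,80:260,::-1],None,fx=4,fy=4*0.9,interpolation=cv2.INTER_CUBIC)[:600,:800])
print(R.from_rotvec(ctrl.calibration("wrist")["rvec"]).as_matrix(),world([320,240],100,"wrist"))
_,d=ctrl.get_image("wrist"); print(d[118,205],d[90,250],d[118,160]); k=ctrl.calibration("wrist");print(k)
E
```

```text
red 155 120.56129032258065 106.54838709677419 [[454.25101546  87.99798891  77.        ]]
knob_grip wrist [([488.5, 78.9, 112.4], 0.92)]
knob_grip scene [([481.1, 78.6, 109.2], 0.57)]
knob_grip side [([488.2, 81.7, 105.7], 0.56)]
off_mark wrist [([458.0, 88.6, 77.9], 0.93)]
off_mark scene [([454.1, 86.8, 75.6], 0.86)]
off_mark side [([453.8, 86.6, 74.6], 0.55)]
pointer wrist [([466.3, 66.4, 109.0], 0.83)]
pointer scene [([466.6, 65.9, 106.6], 0.96)]
pointer side [([466.0, 67.3, 113.2], 0.63)]
knob wrist [([484.1, 78.0, 79.9], 0.94)]
knob scene [([487.3, 78.3, 81.2], 0.63)]
knob side [([482.1, 79.6, 78.1], 0.9)]
[168.75 122.25  56.55] [[488.08923912  77.12699163  77.        ]]
[ 72.75 354.75  59.85] [[ 384.66214486 -115.25565351   77.        ]]
[225.75 360.75  59.85] [[ 516.92298546 -120.96304755   77.        ]]
[317.25 213.75  61.5 ] [[596.76746554   9.04504555  77.        ]]
[353.25 173.25 107.6 ] [[623.44384091  40.98298325  85.        ]]
[ 96.75 378.75 104.3 ] [[ 407.13678532 -133.55568071   85.        ]]
[234.75 408.75 117.5 ] [[ 523.95393065 -163.71782327   85.        ]]
[[ 9.99998121e-01  1.85536362e-04 -1.92990978e-03]
 [ 6.94296011e-04 -9.63665580e-01  2.67110777e-01]
 [-1.81022886e-03 -2.67111615e-01 -9.63663898e-01]] [[598.9734447   -5.95024209 100.        ]]
282.91885 280.50272 246.9311
{'fx': 385.5170625618356, 'fy': 385.5170625618356, 'cx': 320.32907168753655, 'cy': 242.90230499968527, 'rvec': array([-2.87119694e+00, -6.43153369e-04,  2.73378926e-03]), 'tvec': array([-599.01938255,  -34.9863152 ,  378.16352852])}
```

>>> step_arm --plan "2 -2.5 0 0 0 -0.17 8;2 -2.5 0 0 0 -0.17 8" --force 30

```text
time: 2.15
ee_pos: [546.5, 35.9, 248.1]
tool_rot: [0.575, 0.818, 0.0, -0.0]
force: [0.1, 0.5, 0.2]
width: 0.938
gripper_force: 0.0
```

```bash
python3 -c "
from h import *
print(ctrl.observe()['qpos'])"
```

```text
[ 6.54400649e-02  2.15338764e-01 -1.76358741e-01  1.17923127e+00
  1.73251517e-04  1.29098201e+00]
```

>>> step_arm --plan "0 0 0 0 0 -0.175 6;0 0 0 0 0 -0.175 6;0 0 0 0 0 -0.175 6;0 0 0 0 0 -0.175 6;0 0 0 0 0 -0.175 6"

```text
time: 2.78
ee_pos: [547.0, 35.5, 248.4]
tool_rot: [0.174, 0.985, 0.0, 0.0]
force: [0.7, 0.4, 0.7]
width: 0.702
gripper_force: 0.0
```

>>> step_arm --plan "0 0 0 0 0 -0.175 6;0 0 0 0 0 -0.175 6;0 0 0 0 0 -0.175 6;0 0 0 0 0 -0.175 6;0 0 0 0 0 -0.175 6"

```text
time: 3.4
ee_pos: [547.0, 35.5, 248.4]
tool_rot: [-0.259, 0.966, -0.0, 0.0]
force: [0.6, 0.7, 0.5]
width: 0.709
gripper_force: 0.0
```

```bash
cat >> h.py <<'E'
def go(P):
    s=ctrl.observe(); r=R.from_quat(s['tool_rot']); m=r.as_matrix()
    print("shift cm",np.round(r.inv().apply(np.array(P)-s['ee_pos'])/10,2),"ybearing",np.degrees(np.arctan2(m[1,1],m[0,1])).round(1),"z",m[:,2].round(3),"q",s['qpos'].round(2))
E
python3 -c "
from h import *
go([487.5,78,200])"
```

```text
shift cm [3.02 6.66 4.84] ybearing 120.1 z [ 0. -0. -1.] q [ 0.06  0.22 -0.18  1.18 -0.   -0.46]
```

>>> step_arm --plan "1 2.2 0 0 0 0 6;1 2.2 0 0 0 0 6;1 2.2 2 0 0 0 6;0 0 2 0 0 0 6;0 0 0 0 0 0 6"

```text
time: 4.03
ee_pos: [487.0, 77.9, 207.3]
tool_rot: [-0.257, 0.966, 0.0, -0.001]
force: [-0.3, -0.0, -0.2]
width: 0.702
gripper_force: 0.0
```

Run:
```python
from h import *
im,d=ctrl.get_image("wrist"); cv2.imwrite("pics/w1.png",im[:,:,::-1])
for n in ["knob_grip","off_mark","pointer","knob"]: print(n,pt(n,"wrist"))
print(proj([[487.5,78,108]],"wrist"))
go([487.5,78,110])
red,wh=measure(im,"wrist",(0,0,640,480)); v,u=np.nonzero(red); print(len(u),u.mean(),v.mean(),world([u.mean(),v.mean()],77,"wrist"))
```

```text
knob_grip [([490.1, 77.5, 112.1], 0.66)]
off_mark [([454.4, 87.3, 77.9], 0.75)]
pointer [([466.5, 67.3, 110.6], 0.96)]
knob [([483.8, 80.2, 82.0], 0.63)]
[[321.57711684 250.0139487 ]]
shift cm [0.13 0.09 9.92] ybearing 119.7 z [ 0.001  0.    -1.   ] q [ 0.16  0.14 -0.36  1.07  0.   -0.36]
155 357.50967741935483 205.8967741935484 [[456.61031231  88.30147744  77.        ]]
```

View pics/w1.png

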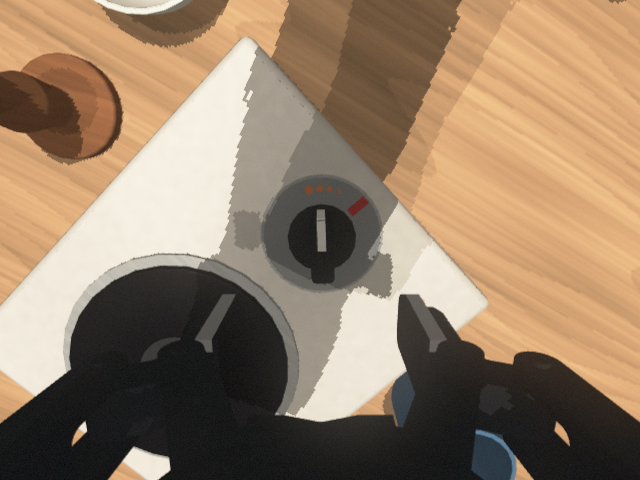

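The picture shows the ring centred near (322,234), the bar vertical at u≈321 (so the grip is aligned), the pointer tip at (321,210) and the red mark at (358,206).

Run:
```python
from h import *
im=cv2.imread("pics/w1.png"); 
h=cv2.cvtColor(im,cv2.COLOR_BGR2HSV); V=h[...,2]
# skirt+bar: dark blob
m=((V<45)).astype(np.uint8); n,l,st,ce=cv2.connectedComponentsWithStats(m); k=l[250,322]; print(st[k],ce[k])
print("skirt left/right rows", [(r,np.nonzero(l[r,250:400]==k)[0][[0,-1]]+250) for r in range(208,290,8) if (l[r,250:400]==k).any()])
ctrl.get_image("wrist")
print("ring",world([[322,234]],77,"wrist"))
print("skirt",world([[322,237]],85,"wrist"))
m=((h[...,1]<60)&(V>100)); m[:205]=0;m[258:]=0;m[:,:308]=0;m[:,336:]=0
v,u=np.nonzero(m); p=world(np.c_[u,v],117,"wrist"); print("white",len(u),u.min(),u.max(),v.min(),v.max(),p.mean(0)); 
c=p[:,:2]-p[:,:2].mean(0); print(np.degrees(np.arctan2(*np.linalg.svd(c)[2][0][::-1])))
print(world([[321,210],[322,283]],117,"wrist"))
```

```text
[     0      0    640    480 235512] [331.87130167 190.53526784]
skirt left/right rows [(208, array([250, 399])), (216, array([250, 399])), (224, array([250, 399])), (232, array([250, 399])), (240, array([250, 399])), (248, array([250, 399])), (256, array([250, 399])), (264, array([250, 399])), (272, array([250, 399])), (280, array([250, 399])), (288, array([250, 399]))]
ring [[485.23030157  77.22812001  77.        ]]
skirt [[485.28222723  77.21063258  85.        ]]
white 338 317 325 210 250 [474.8957936   70.39951953 117.        ]
31.640454825066314
[[464.62248502  64.53208828 117.        ]
 [502.84605051  87.08242095 117.        ]]
```

>>> step_arm --plan "0 0 3 0 0 -0.01 4;0 0 3 0 0 0 4;0 0 2 0 0 0 4;0 0 1 0 0 0 4;0 0 0 0 0 0 4" --force 20

```text
time: 4.95
ee_pos: [488.1, 77.8, 118.2]
tool_rot: [-0.261, 0.965, 0.0, -0.0]
force: [-0.3, -0.5, 0.3]
width: 0.467
gripper_force: 0.0
```

Run:
```python
from h import *
im,d=ctrl.get_image("wrist"); cv2.imwrite("pics/w2.png",im[:,:,::-1])
go([487.3,78,109])
```

```text
shift cm [0.11 0.07 0.98] ybearing 120.3 z [ 0.  0. -1.] q [ 0.16  0.21 -0.49  0.87 -0.   -0.37]
```

View pics/w2.png

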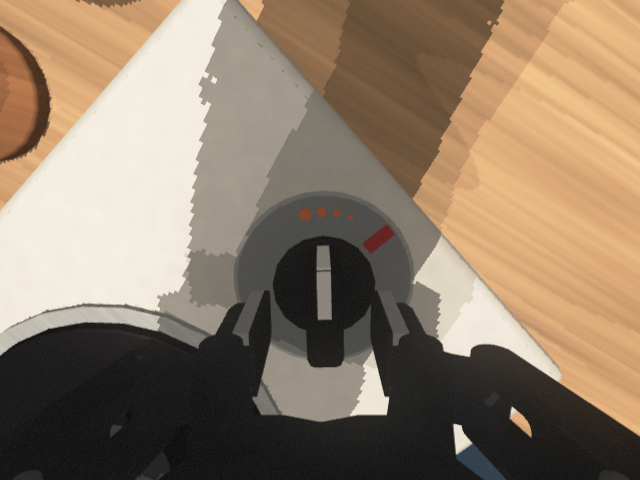

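The knob bar sits at u≈324 between fingers at 268 and 375. Its top ends are at rows ~270 and ~367, and the red mark is at (379,238).

Run:
```python
from h import *
s=ctrl.observe(); print(s['ee_pos'])
p=world([[323.5,270],[325,367]],117,"wrist");print("bar",p,p.mean(0),np.degrees(np.arctan2(*(p[1]-p[0])[1::-1])))
print("ring",world([[324,277]],77,"wrist"),"skirt",world([[324,285]],85,"wrist"),"red",world([[379,238]],77,"wrist"))
```

```text
[488.58533669  77.90195511 118.78774003]
bar [[467.65752902  66.98230436 117.        ]
 [500.33868986  86.84343158 117.        ]] [483.99810944  76.91286797 117.        ] 31.28805611601983
ring [[482.48597714  76.39166057  77.        ]] skirt [[483.16451937  76.69404552  85.        ]] red [[454.19561531  88.17704707  77.        ]]
```

>>> step_arm --plan "0.3 0.1 0.5 0 0 -0.01 4;0 0 0.5 0 0 0 3;0 0 0 0 0 0 1;0 0 0 0 0 0 1;0 0 0 0 0 0 1" --force 20

```text
time: 5.62
ee_pos: [484.7, 77.4, 108.2]
tool_rot: [-0.266, 0.964, 0.0, -0.0]
force: [-1.5, 0.8, -1.1]
width: 0.159
gripper_force: 25.5
```

>>> step_arm --plan "0 0 0 0 0 0 0.5;0 0 0 0 0 0 0.5"

```text
time: 5.88
ee_pos: [484.7, 77.4, 108.2]
tool_rot: [-0.266, 0.964, 0.0, -0.0]
force: [-1.5, 1.6, -1.2]
width: 0.161
gripper_force: 25.5
```

>>> step_arm --plan "0 0 -0.3 0 0 0 0.5;0 0 -0.3 0 0 0 0.5;0 0 -0.3 0 0 0 0.5;0 0 -0.3 0 0 0 0.5;0 0 0 0 0 0 0.5"

```text
time: 6.5
ee_pos: [484.8, 77.3, 120.6]
tool_rot: [-0.266, 0.964, 0.0, -0.0]
force: [-4.6, 2.7, 0.7]
width: 0.157
gripper_force: 25.8
```

Run:
```python
from h import *
s=ctrl.observe(); print(s['ee_pos'],s['force'],s['ft_torque'])
for c in ["side","wrist"]:
    im,d=ctrl.get_image(c); cv2.imwrite(f"pics/{c}3.png",im[:,:,::-1])
    print(pt("pointer",c),pt("knob",c),pt("knob_grip",c),pt("off_mark",c))
```

```text
[484.76462217  77.33713833 120.57909818] [-4.61623769  2.68354598  0.71670344] [0.52581856 1.03658548 0.03093707]
[([465.9, 66.5, 123.8], 0.73)] [([484.6, 81.2, 94.3], 0.77), ([592.2, 264.8, 43.9], 0.39)] [([486.5, 80.7, 117.6], 0.68)] [([454.4, 84.1, 74.9], 0.83)]
[([467.1, 65.6, 124.2], 0.62)] [([485.8, 79.7, 94.4], 0.55)] [([489.2, 79.7, 124.3], 0.56)] [([457.4, 90.7, 76.9], 0.55)]
```

View pics/wrist3.png

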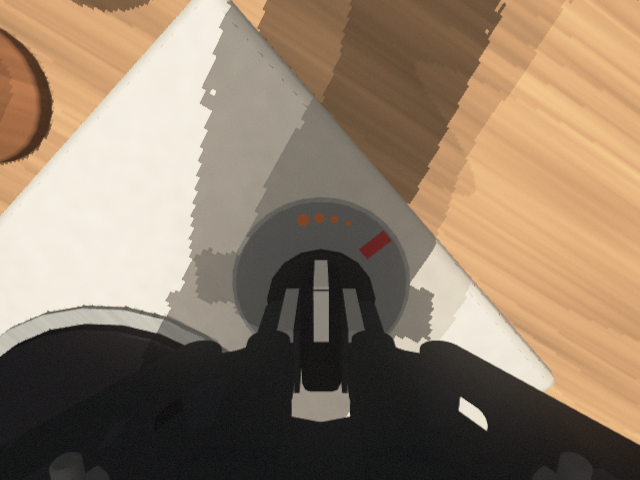

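The knob has lifted with the gripper (pointer z rose from 108 to about 124), and the red mark is at (376,244), still some 49° clockwise. I'll turn clockwise to just past the mark.

>>> step_arm --plan "0 0.1 0 0 0 0 0.5;0 0 0 0 0 0.15 0.5;0 0 0 0 0 0.15 0.5;0 0 0 0 0 0 0.5"

```text
time: 7.5
ee_pos: [484.6, 77.6, 120.4]
tool_rot: [-0.12, 0.993, -0.001, 0.0]
force: [-3.2, -2.0, 0.5]
width: 0.162
gripper_force: 25.8
```

Run:
```python
from h import *
s=ctrl.observe(); print(s['ee_pos'],s['force'],s['ft_torque'])
print(np.degrees(2*np.arctan2(s['tool_rot'][1],s['tool_rot'][0])))
```

```text
[484.6327969   77.57940396 120.36674078] [-3.18292959 -2.02789818  0.52886643] [-0.25272112  0.69802378 -0.04241746]
193.77264163901754
```

>>> step_arm --plan "0 0 0 0 0 0.15 0.5;0 0 0 0 0 0.15 0.5;0 0 0 0 0 0.15 0.5;0 0 0 0 0 0.15 0.5;0 0 0 0 0 0 0.5"

```text
time: 8.12
ee_pos: [484.6, 77.8, 120.4]
tool_rot: [0.178, 0.984, -0.0, 0.0]
force: [-3.5, -1.1, 0.7]
width: 0.159
gripper_force: 25.8
```

```bash
cat >> h.py <<'E'
def st():
    s=ctrl.observe(); print(s['ee_pos'].round(2),s['force'].round(1),s['ft_torque'].round(2),'tx bearing',np.degrees(2*np.arctan2(s['tool_rot'][1],s['tool_rot'][0])).round(1))
E
python3 - <<'E'
from h import *
st()
im,d=ctrl.get_image("wrist"); cv2.imwrite(f"pics/w4.png",im[:,:,::-1])
for c in ["wrist","side"]:
    if c=="side": ctrl.get_image(c)
    print(pt("pointer",c),pt("knob",c),pt("off_mark",c))
E
```

```text
[484.64  77.82 120.39] [-3.5 -1.1  0.7] [-0.23  0.79 -0.02] tx bearing 159.5
[([464.2, 84.9, 120.6], 0.64)] [([485.2, 79.0, 92.7], 0.83)] [([454.9, 87.5, 76.5], 0.8)]
[([462.9, 84.6, 121.1], 0.73)] [([485.6, 78.4, 89.1], 0.71)] [([452.2, 87.1, 76.0], 0.83)]
```

View pics/w4.png

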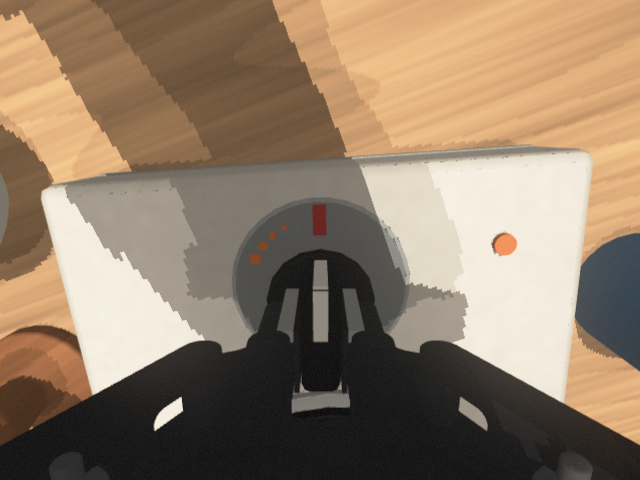

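The pointer (u≈320) lines up with the red mark (u≈320), so the mark is at bearing about 160° and the feeling starts 7° past it.

>>> step_arm --plan "0 0 0 0 0 0.11 0.5;0 0 0.2 0 0 0 0.5;0 0 0.15 0 0 0 0.5;0 0 0 0 0 0 0.5"

```text
time: 9.02
ee_pos: [484.6, 77.9, 116.5]
tool_rot: [0.233, 0.973, -0.0, 0.0]
force: [-2.1, -2.7, -2.5]
width: 0.161
gripper_force: 25.4
```

>>> step_arm --plan "0 0 0.1 0 0 0 0.5;0 0 0 0 0 0 0.5"

```text
time: 9.28
ee_pos: [484.6, 77.9, 115.8]
tool_rot: [0.233, 0.972, -0.0, 0.0]
force: [-1.6, -3.7, -0.0]
width: 0.16
gripper_force: 25.7
```

```bash
python3 -c "
from h import *
st()"
```

```text
[484.63  77.94 115.78] [-1.6 -3.7 -0. ] [-0.83  0.5   0.04] tx bearing 153.0
```

>>> step_arm --plan "0 0 0.1 0 0 0 0.5;0 0 0 0 0 0 0.5"

```text
time: 9.52
ee_pos: [484.7, 77.9, 115.3]
tool_rot: [0.233, 0.972, -0.0, 0.0]
force: [-2.9, -3.4, 5.0]
width: 0.158
gripper_force: 26.5
```

```bash
python3 -c "
from h import *
st()"
```

```text
[484.71  77.93 115.27] [-2.9 -3.4  5. ] [-0.87  0.92  0.03] tx bearing 153.0
```

Crest contact at about 5 N. Now I sweep clockwise under this light press.

>>> step_arm --plan "0 0 0 0 0 0.04 0.5;0 0 0 0 0 0.03 0.5;0 0 0 0 0 0 0.5"

```text
time: 9.9
ee_pos: [484.7, 78.0, 115.0]
tool_rot: [0.267, 0.964, -0.0, 0.0]
force: [-3.9, -3.1, 2.9]
width: 0.158
gripper_force: 26.0
```

```bash
python3 -c "
from h import *
st()"
```

```text
[484.69  77.96 115.01] [-3.9 -3.1  2.9] [-0.88  0.77 -0.07] tx bearing 149.0
```

>>> step_arm --plan "0 0 0.06 0 0 0 0.5;0 0 0 0 0 0 0.5"

```text
time: 10.15
ee_pos: [484.7, 78.0, 114.5]
tool_rot: [0.267, 0.964, -0.0, 0.0]
force: [-4.0, -3.7, 5.4]
width: 0.158
gripper_force: 26.3
```

```bash
python3 -c "
from h import *
st()"
```

```text
[484.72  77.97 114.53] [-4.  -3.7  5.4] [-0.91  0.95 -0.1 ] tx bearing 149.0
```

>>> step_arm --plan "0 0 0 0 0 0.035 0.5;0 0 0 0 0 0.035 0.5;0 0 0 0 0 0 0.5"

```text
time: 10.52
ee_pos: [484.7, 78.0, 114.1]
tool_rot: [0.301, 0.954, -0.0, 0.0]
force: [-1.9, -4.7, 0.6]
width: 0.159
gripper_force: 25.7
```

```bash
python3 -c "
from h import *
st()"
```

```text
[484.65  78.01 114.12] [-1.9 -4.7  0.6] [-0.97  0.49 -0.01] tx bearing 145.0
```

>>> step_arm --plan "0 0 0.1 0 0 0 0.5;0 0 0 0 0 0 0.5"

```text
time: 10.78
ee_pos: [484.7, 78.0, 113.1]
tool_rot: [0.301, 0.954, -0.0, 0.0]
force: [-1.4, -4.4, -0.5]
width: 0.158
gripper_force: 25.7
```

```bash
python3 -c "
from h import *
st()
ctrl.get_image('side'); print(pt('knob','side'),pt('pointer','side'))"
```

```text
[484.66  78.03 113.09] [-1.4 -4.4 -0.5] [-0.95  0.37 -0.04] tx bearing 145.0
[([481.6, 78.9, 86.3], 0.89), ([453.0, 86.5, 74.1], 0.67)] [([468.6, 90.6, 114.1], 0.68)]
```

Z gave 1 mm with no force, so the knob is in the notch. I'll push it home gently.

>>> step_arm --plan "0 0 0.1 0 0 0 0.5;0 0 0.1 0 0 0 0.5;0 0 0 0 0 0 0.5"

```text
time: 11.3
ee_pos: [484.7, 78.0, 111.3]
tool_rot: [0.301, 0.954, -0.0, 0.0]
force: [-1.0, -4.8, 1.3]
width: 0.162
gripper_force: 25.7
```

```bash
python3 -c "
from h import *
st()"
```

```text
[484.66  78.03 111.27] [-1.  -4.8  1.3] [-1.06  0.41 -0.11] tx bearing 145.0
```

>>> step_arm --plan "0 0 0.1 0 0 0 0.5;0 0 0.1 0 0 0 0.5;0 0 0.1 0 0 0 0.5;0 0 0 0 0 0 0.5"

```text
time: 11.8
ee_pos: [484.7, 78.1, 108.3]
tool_rot: [0.301, 0.954, -0.0, 0.0]
force: [-2.9, -5.1, 0.7]
width: 0.158
gripper_force: 25.8
```

```bash
python3 -c "
from h import *
st()"
```

```text
[484.68  78.05 108.33] [-2.9 -5.1  0.7] [-1.05  0.41 -0.09] tx bearing 145.0
```

>>> step_arm --plan "0 0 0.05 0 0 0 0.5;0 0 0.05 0 0 0 0.5;0 0 0 0 0 0 0.5"

```text
time: 12.18
ee_pos: [484.8, 78.1, 108.1]
tool_rot: [0.301, 0.954, 0.0, 0.0]
force: [-4.7, -5.6, 7.8]
width: 0.155
gripper_force: 26.9
```

```bash
python3 -c "
from h import *
st()"
```

```text
[484.75  78.06 108.07] [-4.7 -5.6  7.8] [-1.11  1.03 -0.08] tx bearing 145.0
```

>>> step_arm --plan "0 0 0.03 0 0 0 0.5;0 0 0 0 0 0 0.5;0 0 0 0 0 0 4;0 0 0 0 0 0 4;0 0 0 0 0 0 4"

```text
time: 12.8
ee_pos: [484.9, 78.6, 106.9]
tool_rot: [0.301, 0.954, 0.0, 0.0]
force: [0.8, -0.3, 0.1]
width: 0.47
gripper_force: 0.0
```

>>> step_arm --plan "0 0 -2 0 0 0 4;0 0 -3 0 0 0 4;0 0 -5 0 0 0 4;0 0 -2 0 0 0 4;0 0 0 0 0 0 4"

```text
time: 13.42
ee_pos: [485.9, 78.5, 228.4]
tool_rot: [0.301, 0.954, 0.001, 0.002]
force: [0.1, 1.0, -0.7]
width: 0.469
gripper_force: 0.0
```

Run:
```python
from h import *
st()
a,_=ctrl.get_image("side"); print(pt("knob","side"),pt("pointer","side"),pt("knob_grip","side"))
b,_=ctrl.get_image("wrist"); print(pt("knob","wrist"),pt("pointer","wrist"),pt("knob_grip","wrist"))
cv2.imwrite("pics/w5.png",b[:,:,::-1])
u,v=proj([[485,78,95]],"side")[0].astype(int); f=lambda x:cv2.resize(x[v-50:v+50,u-65:u+65,::-1],(400,300),interpolation=cv2.INTER_CUBIC)
s0=cv2.imread("pics/side0.png")[:,:,::-1]
cv2.imwrite("pics/cmp.png",np.hstack([f(s0),f(a)]))
```

```text
[485.9   78.53 228.39] [ 0.1  1.  -0.7] [ 0.   -0.03 -0.03] tx bearing 145.0
[([484.2, 82.3, 80.2], 0.94), ([372.5, -120.6, 28.7], 0.36)] [([471.1, 87.7, 108.2], 0.56)] [([485.1, 81.4, 106.7], 0.75)]
[([487.5, 78.7, 79.0], 0.8)] [([467.0, 85.6, 110.4], 0.85)] [([487.1, 79.4, 110.2], 0.74)]
```

View pics/cmp.png

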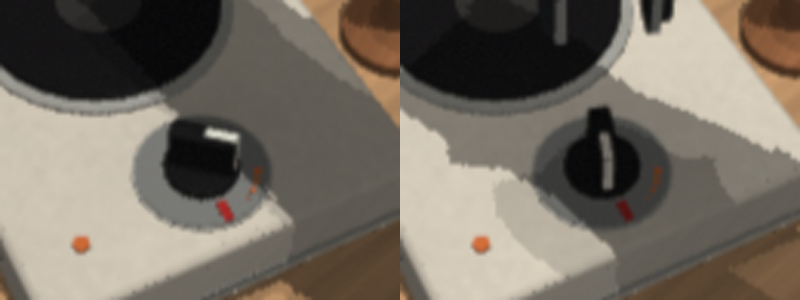

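View pics/w5.png

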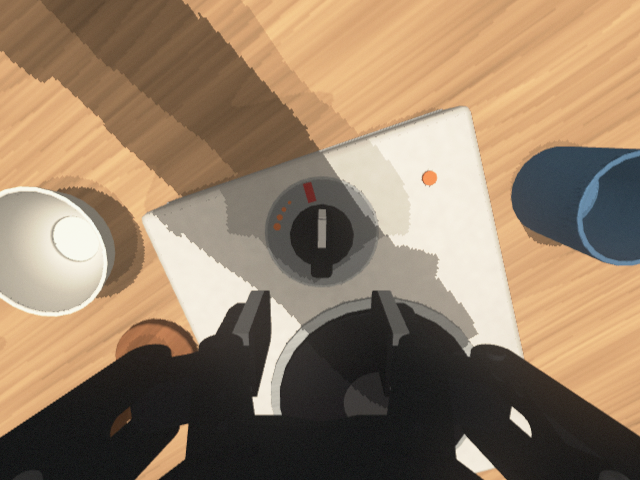

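The knob is down, with the pointer at (321,228) clockwise of the red mark at (309,192), and the bystanders are in place. I'll check its height with depth before handing in.

Run:
```python
from h import *
_,d=ctrl.get_image("wrist"); k=ctrl.calibration("wrist"); Rm=cv2.Rodrigues(np.float64(k['rvec']))[0]; t=np.float64(k['tvec'])
v,u=np.mgrid[215:300,270:380]; z=d[215:300,270:380]
P=np.stack([(u-k['cx'])/k['fx']*z,(v-k['cy'])/k['fy']*z,z],-1).reshape(-1,3); W=(P-t)@Rm
zz=W[:,2]; hst=np.histogram(zz,np.arange(70,125,1)); print([(int(a),int(n)) for n,a in zip(*hst) if n>25])
b=zz[(zz>105)]; print("top",np.percentile(b,[50,80,95]),"skirt",np.median(zz[(zz>81)&(zz<93)]),"panel",np.median(zz[(zz>70)&(zz<80)]))
```

```text
[(72, 413), (73, 1511), (74, 1394), (75, 1863), (76, 1021), (77, 109), (81, 28), (82, 249), (83, 807), (84, 480), (85, 36), (112, 30), (113, 80), (114, 270), (115, 510), (116, 327), (117, 59)]
top [115.6087893  116.46232648 216.55580534] skirt 83.65131637870425 panel 74.8836641103375
```

```bash
python3 -c "
from bench import ctrl
print(ctrl.finish_job())"
```

```text
the job is handed in; nothing more can be done
None
```

The knob was unlocked, turned clockwise about 15° past the red mark into the true off notch, pushed home and released; the lightest-touch search peaked at about 8 N in the force readings, depth put it within about 1 mm of home, the other goods looked undisturbed, and the job is handed in at about 14 s.

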